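# Empty the stone tray into the offcuts bin

### The arm

A 7-joint arm with a two-finger parallel gripper is mounted at the origin on the work surface. World frame = base frame: x ahead of the robot, y to its left, z up, the work surface at z = 0. Lengths are in mm, angles in rad, forces in N, time in s.
With the tool pointing down it reaches from about 400 to 925 mm from the base axis. Payload 4.1 kg.
Tool frame: the origin (TCP) lies at the very end of the fingers, on their centre line; the grasp point (between the pads) lies 19 mm behind it; z points along the fingers, y is the line along which they close (so a half turn about z gives the same grasp; the last joint's range is limited). The gripper opens to 85 mm and grips with 20 to 120 N. Pads are 22 mm wide; open, the fingers measure 114 mm over their backs; the gripper's body (76 mm by 85 mm) begins 54 mm behind the grasp point. The pads swing forward as they close: fully open they stand 13 mm farther back than shut.
Start: joints at [-1.296, 0.398, 0.045, 1.537, -0.019, 1.207, -0.051], TCP at [237.333, 605.158, 231.347] pointing down, gripper open.
Joint ranges: [-2.82, 2.82], [-0.49, 2.23], [-1.37, 1.46], [0, 2.46], [-1.36, 4.5], [0.23, 2], [-2.94, 2.94]. Speed limits (rad/s): [2.57, 2.57, 3.14, 3.14, 3.14, 3.14, 3.14].

### API

Orientations are given as a unit quaternion [x, y, z, w].
In Python, from station import get_obs, imaging, ticket, models gives the robot as it stands. The module is installed in compiled form; this text tells all that it offers.
- The arm moves only by the shell command python3 -m creep 'ROWS' [OPENING] [FORCE]. ROWS is JSON, a list that holds one entry, the list of rows, each a list of 4 numbers: the shift along the tool's x, y, z in mm, then the turn about the tool's z in degrees. A call has 1 to 5 rows; each row shifts and turns the commanded pose from where the row before left it, along the tool's axes as they then stand; what a row does not reach is not made up. A row lasts 1/10 s, in which the tool goes at most 50 mm and 8.59 degrees, less where a joint would pass 70% of its speed; a pose out of reach is approached as far as the arm can. A call is refused whole if a number of a shift passes 50 or a number of a turn 8.59, either way. A call with a gripper value outside its range is refused whole. OPENING is the finger opening in mm, from 0 to 85.4, set as the call begins (- or left out, the last holds). The fingers move at their own pace and stop on an object; FORCE is the grip in N (left out, the last holds). Time passes only in rows, so rows that do not move let the fingers close. It gives the time, the measured TCP pose, the force, the opening and the grip force at its end, in the units of the state.
- get_obs(): the state, without advancing time (a new reading comes with each control period).
- imaging.get_image(name): name is "scene" or "top" or "wrist"; returns (picture, depth): 400x640x3 uint8, red, green, blue; 400x640 float32, mm along the optical axis (not along the pixel's ray), 0 where there is no reading.
- imaging.camera_info(name): a dict with "K" (3x3 intrinsics, pixels), "camera_from_world" (4x4, takes a point from world to camera coordinates); the wrist camera has in their place "T_tool_cam" (4x4, takes a point from camera to tool coordinates, whose origin is the TCP and whose axes are the flange's). Camera axes: x right, y down, z forward; pixel columns grow to the right and rows downward; lengths in mm; the calibration is good to about 2 mm. A picture is of the moment at which its call begins: read the wrist's pose just before it. camera_info takes no time and is no camera call.
- ticket.finish_job(): hands the job in; it is judged then, once.
Trained networks look in the newest picture that a camera, given by its name, has taken for a name from the list of things; names that differ only in an ending like _2 or _b are one class to them, and where a whole thing is asked for, a point or a joint stands for the part that bears it (a point fixed in the world has none). Each returns a list of dicts, best first, with "conf" (0 to 1); they miss things now and then, are a little off and sometimes report something else, mostly with a low value. They report only what shows in the picture. A call takes as long as a camera call. They do not tell look-alikes from the thing itself.
- models.look_for(target, camera): "bbox" ([left, top, right, bottom] in pixels, round what is visible of it).
- models.silhouettes(target, camera): "pixels" (400x640 bool, what is visible of it) and "bbox" ([left, top, right, bottom] in pixels, round what is visible of it).
- models.pinpoint(target, camera): "pixel" ([column, row] in pixels: a listed point, or the origin of a listed thing).
The state is a dict: "clock": time; "joints": joint angles; "joint_velocities": joint speeds; "joint_torque": joint torques, N m; "tcp_pos": TCP position; "ee_rot": TCP orientation; "wrist_force": force on the tool from outside, world axes, zero at the start; "moment": the same for the moment, N m; "opening": finger opening in mm; "finger_force": force on a finger pad.
Only numpy, scipy, OpenCV 4.12 (cv2) and the standard library are available. Lean on these libraries where they do the work, as an engineer would, in place of code of your own. Each camera call takes 0.05 s, during which the arm holds its last target. There are 200 camera calls.

### The job

The seal carver is clearing up: lift the wooden carving clamp off the mouth of the offcuts bin and set it down the right way up on the cork mat, then carry the tray of stone pieces over by its bar and tip all four stones into the bin. Stand the empty tray upright back on its cardboard sheet, then close the bin's lid fully. Leave the jar, the brush and the reddish stone block where they are.

Things in the scene. Friction and masses are not known exactly. Their poses are not given: they have to be found in the camera images.
- bin: offcuts bin: fixed grey open box, 180 (own x) x 175 (own y) x 135 mm high, walls and floor 6 mm. Origin: centre of its underside. Its front faces own -x (roughly towards the robot); the lid is hinged along its far rim at own +x.
- lid (a joint): angle of the bin's lid in rad: 0 = shut flat on the rim, grows as it opens upwards and back; about 1.57 = upright, 2.0 = stop, leaning back. Stiff hinge: the lid stays where it is left. Starts open.
- lid_hinge (a point): middle of the lid's hinge line, at the bin's far top rim; the hinge runs along the bin's y. The lid is a flat plywood board 8 mm thick, about 180 mm from the hinge to its free edge and 175 mm wide. A small knob on its outer face lies near the free edge.
- lid_handle (a point): grip point of the knob on the lid's outer face (the top face when shut), in the middle of the width near the free edge, standing 35 mm out of the face.
- clamp: loose wooden carving clamp, 0.45 kg, lying across the bin's mouth on both side rims. Base board 70 (own x) x 210 (own y) x 16 mm. Middle block to grip across own x: 44 mm wide (x), 70 mm long (y), from 16 to 60 mm above the underside, centred on the origin. Other blocks and a clamped stone reach 62 mm. Origin: centre of the underside.
- cork_mat: fixed flat cork mat, 240 (own x) x 180 (own y) x 6 mm, where the clamp goes. Origin: centre of its underside.
- card_sheet: fixed flat cardboard sheet, 240 (own x) x 180 (own y) x 3 mm, on which the tray starts and where it must stand again. Origin: centre of its underside.
- tray: loose wooden tray, 0.3 kg, 170 (own x) x 120 (own y) mm, floor and walls 6 mm thick, walls 34 mm high on three sides; the side at own -x is fully open, so stones leave there. A carrying bar runs along own y over the middle (own x = 0): 16 mm thick (x), 28 mm tall, 108 mm long, its centre 96 mm above the underside. Origin: centre of the underside, z up.
- jar: white jar with black cap, 60 mm across, 75 mm high; bystander. Origin: centre of the underside.
- brush: flat brush 170 mm long lying on the table; bystander. Origin: about its middle, on the underside.
- seal_block: reddish stone block 90 x 45 x 45 mm; bystander. Origin: centre of the underside.
- stone0: stone piece, a block about 60 x 28 x 28 mm, 0.115 kg, one of four plain stones lying in the tray with their length along the tray's x. Origin: centre of its underside.
- stone1: stone piece, a block about 60 x 28 x 28 mm, 0.115 kg, one of four plain stones lying in the tray with their length along the tray's x. Origin: centre of its underside.
- stone2: stone piece, a block about 60 x 28 x 28 mm, 0.115 kg, one of four plain stones lying in the tray with their length along the tray's x. Origin: centre of its underside.
- stone3: stone piece, a block about 60 x 28 x 28 mm, 0.115 kg, one of four plain stones lying in the tray with their length along the tray's x. Origin: centre of its underside.
There are look-alikes about, which are no part of the job. Of the things shaped like the tray, the wooden one is meant.

How it is judged:
By the outcome, as a careful person would: the job done as asked, in the order asked, and still so for the second after the job is handed in, with the robot touching nothing.
It also fails if it takes over 72 s, if anything falls off the work surface, if the arm or the gripper's body presses on something with over 40 N, if the wrist force passes 120 N, or if a joint passes its speed limit or range.

## Working session

There is one attempt and no reset: what is moved stays moved. The work goes in short steps, Python scripts to look and compute and a shell command to move; the robot and the scene stay as the last step left them, time stands still between calls to the robot, and variables do not carry over. Pictures are saved under pics/ and viewed, at most 10 in all, crops included, and the job is handed in when it is done.

```bash
mkdir -p pics; cat > h.py <<'E'
import numpy as np, cv2
from station import get_obs, imaging, ticket, models
from scipy.spatial.transform import Rotation as R
def cam(n):
    i=imaging.camera_info(n); K=np.array(i["K"])
    if n=="wrist":
        o=get_obs(); T=np.eye(4); T[:3,:3]=R.from_quat(o["ee_rot"]).as_matrix(); T[:3,3]=o["tcp_pos"]
        return K, T@np.array(i["T_tool_cam"])
    return K, np.linalg.inv(np.array(i["camera_from_world"]))
def shot(n):
    K,W=cam(n); p,d=imaging.get_image(n)
    v,u=np.mgrid[:400,:640]
    c=np.stack([(u-K[0,2])/K[0,0]*d,(v-K[1,2])/K[1,1]*d,d],-1)
    w=c@W[:3,:3].T+W[:3,3]; w[d<=0]=np.nan
    return p,w
def save(name,p): cv2.imwrite("pics/"+name,p[...,::-1])
def rect(w,m,lo,hi):
    q=w[m]; q=q[(q[:,2]>lo)&(q[:,2]<hi)]
    (c,s,a)=cv2.minAreaRect(q[:,:2].astype(np.float32)); return np.round(c),np.round(s),round(a,1),len(q),np.round(np.nanmedian(q,0))
def st():
    o=get_obs(); print(round(o["clock"],2),np.round(o["tcp_pos"],1),np.round(R.from_quat(o["ee_rot"]).as_matrix(),3).tolist(),np.round(o["joints"],2),o["opening"],np.round(o["wrist_force"],1))
E
python3 - <<'E'
from h import *
st()
for n in("top","scene"):
    p,w=shot(n); save(n+"0.png",p); np.save(n+"0.npy",w)
    print(n, np.round(cam(n)[1][:3,3]))
    for t in "bin lid clamp cork_mat card_sheet tray jar brush seal_block stone0".split():
        r=models.silhouettes(t,n)
        for k in r[:5]:
            m=k["pixels"]; q=w[m]; q=q[~np.isnan(q[:,0])]
            if len(q)>20: print(t,round(k["conf"],2),np.array(k["bbox"]).round(),np.round(np.median(q,0)),"ext",np.round(np.percentile(q,2,0)),np.round(np.percentile(q,98,0)))
E
```

```text
0.0 [237.1 604.5 230.2] [[-0.931, 0.365, -0.001], [0.365, 0.931, -0.002], [-0.0, -0.002, -1.0]] [-1.3   0.4   0.05  1.54 -0.02  1.21 -0.05] 85.25013952789858 [-0.5  0.   0.5]
top [ 3.110e+02 -1.000e+00  1.025e+03]
bin 0.92 [280.  99. 365. 241.] [609. -32. 160.] ext [ 418. -114.    3.] [664.  54. 303.]
lid 0.79 [280.  95. 365. 162.] [636. -31. 237.] ext [ 601. -115.  139.] [686.  52. 304.]
clamp 0.83 [278. 182. 375. 220.] [485. -30. 185.] ext [ 456. -136.  141.] [528.  72. 198.]
card_sheet 0.82 [387. 181. 458. 275.] [ 374. -316.    3.] ext [ 324. -385.   -1.] [ 558. -209.    7.]
tray 0.97 [403. 289. 484. 370.] [ 170. -311.    7.] ext [  91. -402.    1.] [ 253. -228.  111.]
tray 0.94 [386. 180. 452. 253.] [ 458. -283.   19.] ext [ 376. -356.    4.] [ 549. -208.  115.]
tray 0.74 [420. 213. 442. 235.] [ 438. -311.   36.] ext [ 414. -330.   17.] [ 462. -295.   40.]
tray 0.53 [388. 183. 460. 272.] [ 374. -316.    3.] ext [ 322. -386.   -1.] [ 558. -209.    7.]
jar 0.64 [200. 132. 227. 163.] [683. 258.  72.] ext [664. 236.   1.] [717. 289.  78.]
brush 0.69 [387. 118. 402. 174.] [ 650. -245.
[... 1165 characters left out ...]
[ 324. -387.   -3.] [ 561. -212.    9.]
card_sheet 0.33 [252. 162. 307. 226.] [651. -23. 257.] ext [ 607. -118.  136.] [697.  55. 305.]
tray 0.86 [248. 154. 296. 200.] [ 473. -300.   69.] ext [ 419. -368.    4.] [ 560. -220.  115.]
tray 0.56 [305. 119. 357. 159.] [ 175. -309.   15.] ext [  86. -401.    1.] [ 259. -224.  111.]
jar 0.64 [319. 291. 341. 325.] [704. 274.  63.] ext [669. 213.   3.] [723. 293.  79.]
brush 0.7 [214. 202. 259. 224.] [ 657. -242.   17.] ext [ 595. -260.    7.] [ 745. -218.   24.]
seal_block 0.72 [252. 259. 272. 291.] [774.  47.  44.] ext [730.  -5.   4.] [808.  77.  49.]
stone0 0.48 [276. 180. 284. 185.] [ 473. -244.   36.] ext [ 459. -263.   25.] [ 495. -223.   55.]
```

```bash
python3 - <<'E'
import cv2
a=cv2.imread("pics/top0.png"); c=a[85:385,180:500]; cv2.imwrite("pics/topc.png",cv2.resize(c,(640,600),interpolation=cv2.INTER_CUBIC))
E
```

```text
(no output)
```

View pics/topc.png

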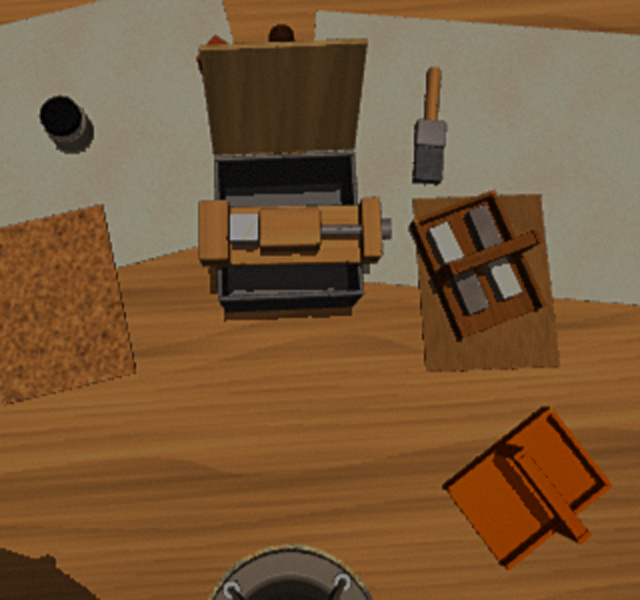

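View pics/scene0.png

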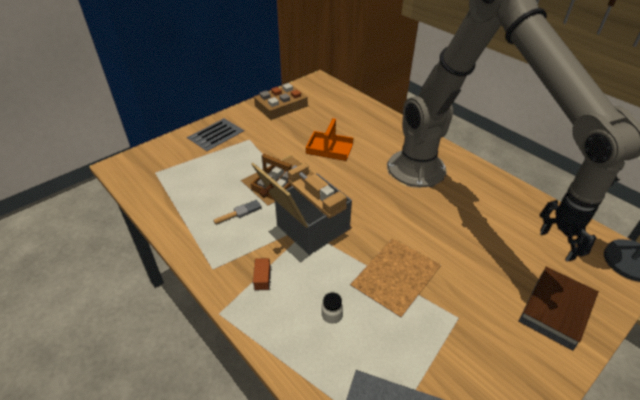

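```bash
python3 - <<'E'
from h import *
wt=np.load("top0.npy"); ws=np.load("scene0.npy")
pt=cv2.imread("pics/top0.png"); ps=cv2.imread("pics/scene0.png")
def box(w,x0,x1,y0,y1): return (w[...,0]>x0)&(w[...,0]<x1)&(w[...,1]>y0)&(w[...,1]<y1)
print("clamp mid", wt[199,325], wt[190:209:3,325].round(0)[:,[0,2]].tolist())
for w in(wt,ws):
    m=box(w,430,560,-160,100)
    print("clamp board",rect(w,m,145,157)); 
    print("clamp top",rect(w,m&box(w,0,999,-70,20),190,205))
    print("rim",rect(w,box(w,400,620,-140,80),128,139))
    print("lid",rect(w,box(w,600,800,-140,80),150,320), np.nanmax(w[box(w,600,800,-140,80)],0))
    print("tray wall",rect(w,box(w,330,600,-420,-180),26,37))
    print("bar",rect(w,box(w,330,600,-420,-180),104,118))
hsv=cv2.cvtColor(pt,cv2.COLOR_BGR2HSV)
r=None
for w,p in((wt,pt),(ws,ps)):
    m=box(w,300,620,170,420)&(w[...,2]<14)&(w[...,2]>2.5); m=cv2.morphologyEx(m.astype(np.uint8),cv2.MORPH_OPEN,np.ones((3,3)))>0
    print("cork",rect(w,m,2.5,14), p[m].mean(0))
    # wall occupancy of tray: 
m=box(wt,330,600,-420,-180)&(wt[...,2]>26)&(wt[...,2]<37); np.set_printoptions(linewidth=200)
vis=cv2.resize(pt[170:270,370:470],(500,500),interpolation=cv2.INTER_NEAREST); z=np.nan_to_num(wt[170:270,370:470,2]); z=cv2.resize((np.clip(z,0,120)*2).astype(np.uint8),(500,500),interpolation=cv2.INTER_NEAREST)
vis=np.hstack([vis[:, :400],cv2.cvtColor(z,cv2.COLOR_GRAY2BGR)[:, :400]])
cv2.imwrite("pics/tray.png",vis)
E
```

```text
clamp mid [489.87693101 -30.11040039 194.20387688] [[510.0, 196.0], [504.0, 194.0], [496.0, 197.0], [490.0, 194.0], [483.0, 196.0], [476.0, 196.0], [471.0, 183.0]]
clamp board (array([493., -29.]), array([205.,  71.]), 87.4, 898, array([473., -68., 151.]))
clamp top (array([493., -22.]), array([84., 43.]), 85.8, 650, array([493., -25., 195.]))
rim (array([510., -29.]), array([175., 184.]), 88.9, 644, array([557., -29., 134.]))
lid (array([651., -32.]), array([175.,  99.]), 88.9, 4150, array([637., -31., 243.])) [799.9329193   79.93583015 307.39120128]
tray wall (array([ 463., -283.]), array([169., 122.]), 16.8, 875, array([ 451., -270.,   35.]))
bar (array([ 462., -283.]), array([ 18., 121.]), 17.0, 327, array([ 461., -282.,  113.]))
clamp board (array([496., -28.]), array([213.,  72.]), 86.3, 354, array([518., -41., 151.]))
clamp top (array([495., -22.]), array([83., 45.]), 89.2, 254, array([497., -23., 195.]))
rim (array([513., -22.]), array([194., 191.]), 89.1, 221, array([525.,  35., 134.]))
lid (array([655., -31.]), array([ 90., 178.]), 0.6, 811, array([653., -22., 262.])) [799.90811614  79.83443605 308.39128557]
tray wall (array([ 463., -283.]), array([177., 124.]), 17.0, 229, array([ 469., -296.,   34.]))
bar (array([ 462., -283.]), array([ 25., 122.]), 17.6, 145, array([ 464., -282.,  112.]))
cork (array([451., 292.]), array([240., 181.]), 9.8, 5444, array([447., 292.,   6.])) [ 34.6847906   75.98806025 125.01322557]
cork (array([451., 291.]), array([245., 183.]), 10.0, 3349, array([460., 296.,   6.])) [ 66.3332338  118.81367572 166.74260973]
```

View pics/tray.png

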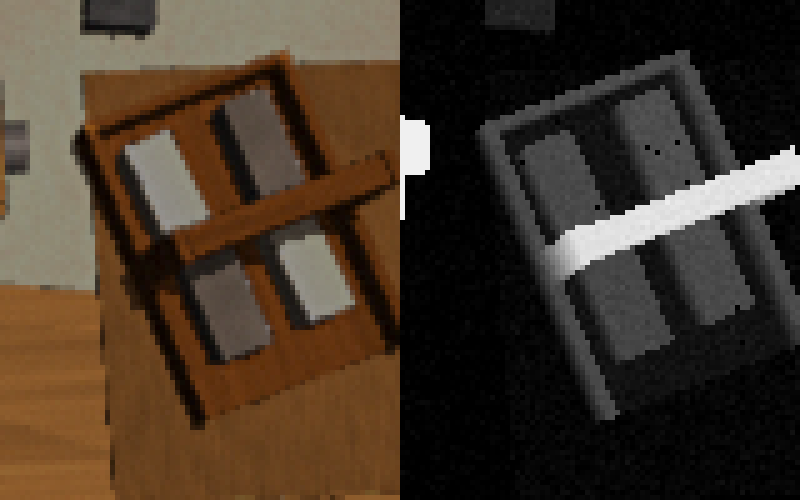

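```bash
cat >> h.py <<'E'
def plan(x,y,z,a=None):
    o=get_obs(); M=R.from_quat(o["ee_rot"]).as_matrix(); d=M.T@(np.array([x,y,z])-o["tcp_pos"])
    a0=np.degrees(np.arctan2(M[1,1],M[0,1]))
    t=0 if a is None else (a0-a+180)%360-180
    print("t",round(o["clock"],2),"pos",np.round(o["tcp_pos"],1),"a",round(a0,1),"shift",np.round(d,1),"n",int(np.ceil(np.linalg.norm(d)/49)),"turn",round(t,1),"j",np.round(o["joints"],2),"F",np.round(o["wrist_force"],1),"op",round(o["opening"],1))
E
python3 -m creep '[[[-33.6,-35.4,0,0],[-33.6,-35.4,0,0],[-33.6,-35.4,0,0],[-33.6,-35.4,0,0],[-33.6,-35.4,0,0]]]' 85
python3 -m creep '[[[-33.6,-35.4,0,0],[-33.6,-35.4,0,0],[-33.6,-35.4,0,0],[-33.6,-35.4,0,0],[-33.6,-35.4,0,0]]]'
python3 -m creep '[[[-33.6,-35.4,0,0],[-33.6,-35.4,0,0],[-33.6,-35.4,0,0],[-33.6,-35.4,0,0],[0,0,0,8]]]'
python3 -m creep '[[[0,0,0,8],[0,0,0,8],[0,0,0,8],[0,0,0,8],[0,0,0,8]]]'
python3 -m creep '[[[0,0,0,8],[0,0,0,8],[0,0,0,7.6],[0,0,0,0],[0,0,0,0]]]'
python3 - <<'E'
from h import *
p,w=shot("wrist"); save("w1.png",p)
q=w.reshape(-1,3); q=q[~np.isnan(q[:,0])]; print(np.round(np.percentile(q,[2,50,98],0)))
m=(w[...,0]>430)&(w[...,0]<560)
print("mid",rect(w,m&(w[...,1]>-75)&(w[...,1]<15),190,205),"board",rect(w,m,144,156))
plan(494,-29,158,-3)
E
```

```text
clock: 1.6
tcp_pos: [329.7, 377.2, 231.6]
ee_rot: [0.186, 0.983, 0.0, 0.0]
wrist_force: [0.7, 0.4, -0.0]
opening: 84.5
finger_force: 0.0
clock: 2.1
tcp_pos: [421.4, 151.1, 231.7]
ee_rot: [0.186, 0.983, 0.001, 0.0]
wrist_force: [1.0, 0.5, 0.2]
opening: 84.9
finger_force: 0.0
clock: 2.6
tcp_pos: [495.8, -36.1, 232.2]
ee_rot: [0.261, 0.965, -0.002, 0.002]
wrist_force: [-0.7, 0.3, -0.3]
opening: 85.2
finger_force: 0.0
clock: 3.1
tcp_pos: [494.4, -28.0, 231.5]
ee_rot: [0.572, 0.82, 0.0, 0.0]
wrist_force: [0.6, -0.6, -0.4]
opening: 84.7
finger_force: 0.0
clock: 3.6
tcp_pos: [494.3, -27.9, 231.4]
ee_rot: [0.724, 0.689, 0.0, -0.0]
wrist_force: [0.2, -0.0, 1.1]
opening: 84.9
finger_force: 0.0
[[ 164. -222.   -2.]
 [ 496.  -13.  135.]
 [ 717.  129.  316.]]
mid (array([492., -24.]), array([80., 44.]), 87.4, 10784, array([492., -23., 194.])) board (array([492., -38.]), array([157.,  70.]), 87.3, 9227, array([499., -29., 150.]))
t 3.65 pos [494.3 -27.9 231.4] a -2.9 shift [-1.1 -0.3 73.4] n 2 turn 0.1 j [-0.65  0.14  0.69  1.91 -0.1   1.12  0.03] F [-0.2 -0.6  0.6] op 85.3
```

View pics/w1.png

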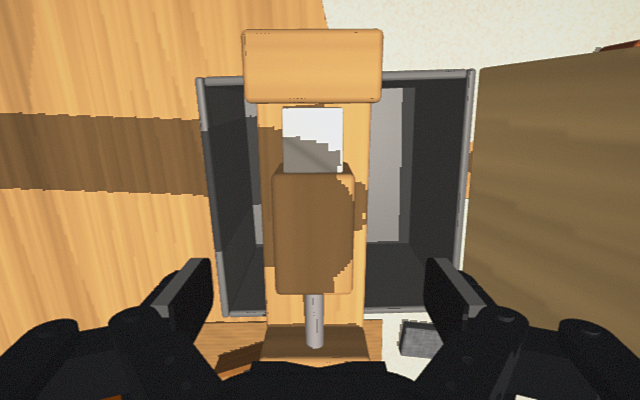

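```bash
python3 -m creep '[[[-1,-2,37,0],[0,0,36,0],[0,0,0,0]]]'
python3 -m creep '[[[0,0,0,0],[0,0,0,0],[0,0,0,0],[0,0,0,0],[0,0,0,0]]]' 30 60
python3 -m creep '[[[0,0,0,0],[0,0,-10,0],[0,0,-20,0],[0,0,-25,0],[0,0,-15,0]]]'
python3 - <<'E'
from h import *
plan(451,291,200,100.0)
E
```

```text
clock: 3.95
tcp_pos: [488.5, -28.7, 154.6]
ee_rot: [0.725, 0.689, -0.004, -0.003]
wrist_force: [-1.7, -0.4, 0.6]
opening: 85.0
finger_force: 0.0
clock: 4.45
tcp_pos: [493.1, -28.9, 160.2]
ee_rot: [0.725, 0.688, 0.001, 0.0]
wrist_force: [-2.5, 0.6, 6.6]
opening: 43.5
finger_force: 63.0
clock: 4.95
tcp_pos: [492.8, -29.1, 230.3]
ee_rot: [0.725, 0.688, 0.001, 0.001]
wrist_force: [-0.0, -0.3, -4.7]
opening: 43.2
finger_force: 62.4
t 4.95 pos [492.8 -29.1 230.3] a -3.0 shift [317.4 -58.7  30.3] n 7 turn -103.0 j [-0.66  0.14  0.7   1.92 -0.1   1.12  0.03] F [-0.  -0.3 -4.7] op 43.2
```

```bash
python3 -m creep '[[[25,-5,0,-4],[45,-9,0,0],[45,-9,0,0],[45,-9,0,0],[45,-8,0,0]]]'
python3 -m creep '[[[45,-8,0,0],[40,-8,0,0],[26,-3,0,0],[0,0,0,-8],[0,0,0,-8]]]'
python3 -m creep '[[[0,0,0,-8],[0,0,0,-8],[0,0,0,-8],[0,0,0,-8],[0,0,0,-8]]]'
python3 -m creep '[[[0,0,0,-8],[0,0,0,-8],[0,0,0,-8],[0,0,0,-8],[0,0,0,-8]]]'
python3 -m creep '[[[0,0,0,-3],[0,0,0,0],[0,0,0,0]]]'
python3 - <<'E'
from h import *
plan(451,291,33,100.0)
E
```

```text
clock: 5.45
tcp_pos: [449.5, 177.1, 228.8]
ee_rot: [0.701, 0.713, 0.0, -0.0]
wrist_force: [1.0, 1.4, -4.3]
opening: 43.2
finger_force: 62.1
clock: 5.95
tcp_pos: [428.8, 287.4, 228.3]
ee_rot: [0.591, 0.806, -0.0, 0.0]
wrist_force: [-0.4, -0.3, -5.1]
opening: 43.3
finger_force: 62.1
clock: 6.45
tcp_pos: [429.3, 286.1, 228.5]
ee_rot: [0.281, 0.96, -0.0, 0.0]
wrist_force: [0.5, 0.2, -4.3]
opening: 43.6
finger_force: 62.0
clock: 6.95
tcp_pos: [429.4, 286.0, 228.5]
ee_rot: [-0.064, 0.998, -0.0, 0.0]
wrist_force: [-0.7, 0.4, -4.4]
opening: 43.2
finger_force: 62.0
clock: 7.25
tcp_pos: [429.5, 286.2, 228.5]
ee_rot: [-0.086, 0.996, -0.0, 0.0]
wrist_force: [0.3, 0.2, -4.3]
opening: 43.6
finger_force: 62.1
t 7.25 pos [429.5 286.2 228.5] a 99.9 shift [-22.    1.  195.5] n 5 turn -0.1 j [-0.9   0.16  0.25  1.86 -0.05  1.12  1.12] F [ 0.3  0.2 -4.3] op 43.6
```

```bash
python3 -m creep '[[[-11,1,30,0],[-11,0,45,0],[0,0,45,0],[0,0,35,0],[0,0,20,0]]]'
python3 -m creep '[[[0,0,12,0],[0,0,6,0],[0,0,3,0],[0,0,1.5,0],[0,0,0,0]]]'
python3 - <<'E'
from h import *
plan(451,291,31,100.0)
E
```

```text
clock: 7.75
tcp_pos: [449.2, 290.0, 50.3]
ee_rot: [-0.087, 0.996, -0.001, -0.002]
wrist_force: [-0.6, -0.3, -4.6]
opening: 43.3
finger_force: 62.0
clock: 8.25
tcp_pos: [451.7, 291.7, 31.7]
ee_rot: [-0.087, 0.996, 0.001, 0.001]
wrist_force: [0.2, -0.4, -4.1]
opening: 43.1
finger_force: 62.0
t 8.25 pos [451.7 291.7  31.7] a 100.0 shift [ 0.9 -0.6  0.7] n 1 turn -0.0 j [-0.83  0.45  0.22  1.99 -0.15  0.71  1.22] F [ 0.2 -0.4 -4.1] op 43.1
```

```bash
python3 -m creep '[[[0,0,1.5,0],[0,0,0,0]]]'
python3 -m creep '[[[0,0,0,0],[0,0,0,0],[0,0,0,0],[0,0,0,0]]]' 85
python3 -m creep '[[[0,0,-30,0],[0,0,-45,0],[0,0,-45,0],[0,0,-50,0],[0,0,-45,0]]]'
python3 - <<'E'
from h import *
p,w=shot("wrist"); save("w2.png",p)
plan(462.5,-283,200,17)
E
python3 -m creep '[[[7.4,-47.3,0,0],[7.4,-47.3,0,0],[7.4,-47.3,0,0],[7.4,-47.3,0,0],[7.4,-47.3,0,0]]]'
python3 -m creep '[[[7.4,-47.3,0,0],[7.4,-47.3,0,0],[7.4,-47.3,0,0],[7.4,-47.3,0,0],[7.4,-47.3,0,0]]]'
python3 -m creep '[[[7.4,-47.3,0,0],[7.4,-47.3,0,0],[0,0,0,8.3],[0,0,0,8.3],[0,0,0,8.3]]]'
python3 -m creep '[[[0,0,0,8.3],[0,0,0,8.3],[0,0,0,8.3],[0,0,0,8.3],[0,0,0,8.3]]]'
python3 -m creep '[[[0,0,0,8.3],[0,0,0,8.3],[0,0,0,0],[0,0,0,0]]]'
python3 - <<'E'
from h import *
p,w=shot("wrist"); save("w3.png",p); m=np.ones((400,640),bool)
m=(w[...,0]>330)&(w[...,0]<600)&(w[...,1]<-180)
print("bar",rect(w,m,105,118),"wall",rect(w,m,29,37))
plan(462.5,-283,80,17)
p,w=shot("top"); save("top1.png",p)
m=(w[...,0]>300)&(w[...,0]<600)&(w[...,1]>170)&(w[...,1]<430)
print("clamp",rect(w,m,55,75),"board",rect(w,m,16,27)); print(rect(w,m,3,11))
E
```

```text
clock: 8.45
tcp_pos: [451.9, 291.8, 31.2]
ee_rot: [-0.087, 0.996, 0.001, 0.001]
wrist_force: [-2.0, -1.3, 3.8]
opening: 43.2
finger_force: 63.3
clock: 8.85
tcp_pos: [451.3, 291.4, 29.5]
ee_rot: [-0.087, 0.996, 0.0, 0.0]
wrist_force: [-0.3, 0.9, -0.1]
opening: 84.8
finger_force: 0.0
clock: 9.35
tcp_pos: [451.2, 291.1, 246.8]
ee_rot: [-0.087, 0.996, 0.0, 0.001]
wrist_force: [0.4, 1.0, -0.8]
opening: 85.3
finger_force: 0.0
t 9.4 pos [455.  293.6 254.7] a 100.0 shift [  93.  -569.7   49. ] n 12 turn 83.0 j [-0.89  0.18  0.27  1.78 -0.05  1.17  1.14] F [2.4 0.6 5.3] op 85.0
clock: 9.9
tcp_pos: [455.3, 49.9, 244.2]
ee_rot: [-0.087, 0.996, 0.0, 0.0]
wrist_force: [0.4, 0.3, -0.7]
opening: 85.3
finger_force: 0.0
clock: 10.4
tcp_pos: [460.0, -189.3, 244.3]
ee_rot: [-0.087, 0.996, 0.0, 0.001]
wrist_force: [1.4, 1.1, 0.7]
opening: 85.0
finger_force: 0.0
clock: 10.9
tcp_pos: [461.7, -283.9, 243.8]
ee_rot: [0.134, 0.991, -0.0, -0.0]
wrist_force: [0.0, -0.4, -0.0]
opening: 84.8
finger_force: 0.0
clock: 11.4
tcp_pos: [462.0, -283.1, 244.0]
ee_rot: [0.475, 0.88, 0.0, -0.0]
wrist_force: [-0.1, -0.6, -0.8]
opening: 85.2
finger_force: 0.0
clock: 11.8
tcp_pos: [462.0, -283.1, 244.0]
ee_rot: [0.594, 0.805, -0.0, -0.0]
wrist_force: [-0.2, -0.2, -0.3]
opening: 84.9
finger_force: 0.0
bar (array([ 461., -284.]), array([ 18., 120.]), 16.8, 3047, array([ 460., -279.,  112.])) wall (array([ 461., -283.]), array([170., 120.]), 16.7, 6278, array([ 454., -268.,   36.]))
t 11.85 pos [ 462.1 -283.1  244.1] a 17.1 shift [-1.000e-01  5.000e-01  1.641e+02] n 4 turn 0.1 j [-0.37  0.33  1.05  1.8  -0.31  1.19  1.07] F [ 0.5 -0.3  0.2] op 85.0
clamp (array([459., 293.]), array([219.,  69.]), 10.1, 1203, array([431., 287.,  62.])) board (array([454., 292.]), array([209.,  71.]), 10.1, 654, array([495., 275.,  22.]))
(array([450., 300.]), array([300., 260.]), 0.1, 3677, array([449., 269.,   6.]))
```

View pics/w3.png

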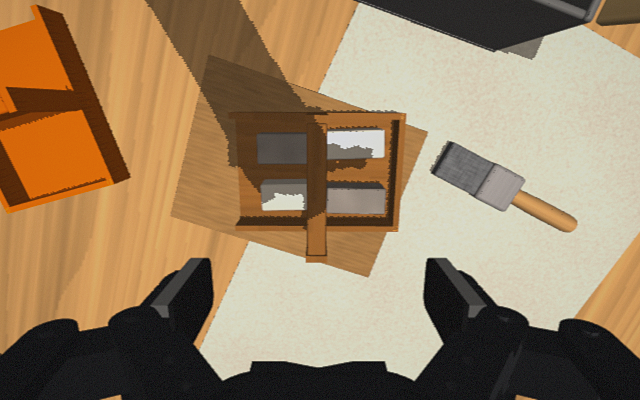

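```bash
python3 -m creep '[[[0,-1,35,0],[0,0,45,0],[0,0,40,0],[0,0,25,0],[0,0,15,0]]]'
python3 -m creep '[[[0,0,4,0],[0,0,0,0]]]'
python3 -m creep '[[[0,0,0,0],[0,0,0,0],[0,0,0,0],[0,0,0,0],[0,0,0,0]]]' 5 80
python3 -m creep '[[[0,0,0,0],[0,0,-5,0],[0,0,-10,0],[0,0,-15,0],[0,0,-20,0]]]'
python3 -m creep '[[[0,0,-30,0],[0,0,-30,0],[0,0,-30,0],[0,0,-20,0],[0,0,0,0]]]'
python3 - <<'E'
from h import *
plan(510,-2,270,89)
p,w=shot("wrist"); save("w4.png",p)
E
```

```text
clock: 12.4
tcp_pos: [460.0, -282.7, 82.1]
ee_rot: [0.594, 0.804, -0.0, -0.002]
wrist_force: [0.1, -0.1, -0.1]
opening: 85.1
finger_force: 0.0
clock: 12.6
tcp_pos: [461.5, -283.9, 80.7]
ee_rot: [0.595, 0.804, 0.0, 0.0]
wrist_force: [-0.1, -1.1, 0.3]
opening: 85.2
finger_force: 0.0
clock: 13.1
tcp_pos: [460.9, -283.7, 80.8]
ee_rot: [0.595, 0.804, -0.0, -0.0]
wrist_force: [1.6, -1.4, -4.3]
opening: 15.1
finger_force: 78.1
clock: 13.6
tcp_pos: [460.2, -282.7, 130.4]
ee_rot: [0.595, 0.804, -0.0, -0.001]
wrist_force: [0.7, 0.2, -8.0]
opening: 14.7
finger_force: 78.3
clock: 14.1
tcp_pos: [462.4, -285.1, 243.6]
ee_rot: [0.595, 0.804, 0.001, 0.003]
wrist_force: [1.3, -0.5, -8.0]
opening: 14.6
finger_force: 78.8
t 14.1 pos [ 462.4 -285.1  243.6] a 17.0 shift [256.8 128.2 -26.7] n 6 turn -72.0 j [-0.37  0.33  1.05  1.8  -0.31  1.18  1.08] F [ 1.3 -0.5 -8. ] op 14.6
```

View pics/w4.png

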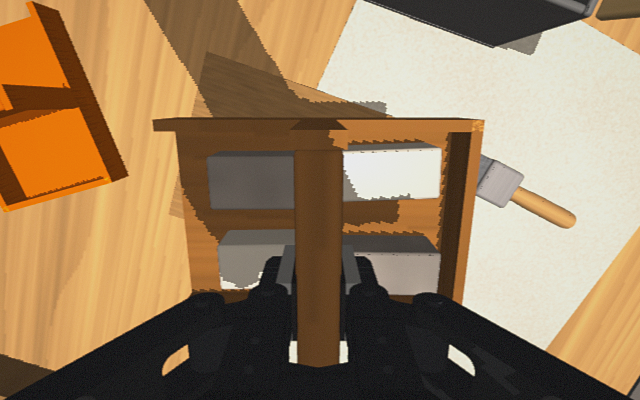

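```bash
python3 -m creep '[[[0,0,-4,-3],[0,0,-4,-6],[0,0,-4,-8],[0,0,0,-8],[0,0,0,-8]]]'
python3 -m creep '[[[0,0,0,-8],[0,0,0,-8],[0,0,0,-8],[0,0,0,-7],[0,0,0,-5]]]'
python3 -m creep '[[[0,0,0,-3],[-1,6,0,0],[-2,12,0,0],[-3,18,0,0],[-4,24,0,0]]]'
python3 -m creep '[[[-5,30,0,0],[-5,32,0,0],[-5,32,0,0],[-5,32,0,0],[-5,28,0,0]]]'
python3 -m creep '[[[-4,24,0,0],[-3,16,0,0],[-2,10,0,0],[-2,6,0,0],[0,0,0,0]]]'
python3 - <<'E'
from h import *
plan(510,-5,230,89)
E
```

```text
clock: 14.65
tcp_pos: [459.8, -282.7, 250.4]
ee_rot: [0.34, 0.941, 0.0, -0.002]
wrist_force: [-0.2, 1.3, -8.8]
opening: 15.0
finger_force: 78.7
clock: 15.15
tcp_pos: [459.6, -282.8, 250.2]
ee_rot: [0.033, 0.999, 0.001, -0.002]
wrist_force: [-0.7, -0.1, -7.5]
opening: 15.1
finger_force: 78.7
clock: 15.65
tcp_pos: [471.6, -222.8, 251.6]
ee_rot: [0.01, 1.0, 0.0, -0.001]
wrist_force: [0.2, -0.1, -9.4]
opening: 15.1
finger_force: 78.7
clock: 16.15
tcp_pos: [499.3, -66.7, 251.6]
ee_rot: [0.008, 1.0, 0.001, -0.001]
wrist_force: [0.8, -0.1, -7.4]
opening: 14.6
finger_force: 78.7
clock: 16.65
tcp_pos: [511.9, -13.6, 252.1]
ee_rot: [0.008, 1.0, 0.0, -0.0]
wrist_force: [-0.7, -0.6, -9.1]
opening: 14.8
finger_force: 78.7
t 16.65 pos [511.9 -13.6 252.1] a 89.0 shift [ 2.   8.5 22.1] n 1 turn 0.0 j [-0.61  0.16  0.62  1.85 -0.1   1.17  1.6 ] F [-0.7 -0.6 -9.1] op 14.8
```

```bash
python3 -m creep '[[[1,3,10,0],[1,5,15,0],[0,0,8,0],[0,0,0,0]]]'
python3 -m creep '[[[0,0,4,0],[0,0,2,0],[0,0,0,0],[0,0,0,0]]]' 5 30
python3 -m creep '[[[0,-8,6,0],[0,-8,6,0],[0,-7,7,0],[0,-7,7,0],[0,0,0,0]]]'
python3 - <<'E'
from h import *
plan(510,-34,188,89)
p,w=shot("scene"); save("s2.png",cv2.resize(p[130:280,180:420],(800,500),interpolation=cv2.INTER_CUBIC))
E
```

```text
clock: 17.05
tcp_pos: [508.4, -7.1, 217.6]
ee_rot: [0.009, 1.0, -0.001, -0.002]
wrist_force: [-0.5, 0.3, -8.1]
opening: 14.9
finger_force: 78.7
clock: 17.45
tcp_pos: [510.3, -6.4, 213.6]
ee_rot: [0.009, 1.0, 0.0, 0.0]
wrist_force: [-0.1, 0.0, -8.2]
opening: 15.1
finger_force: 78.7
clock: 17.95
tcp_pos: [516.2, -30.8, 195.1]
ee_rot: [0.01, 1.0, 0.008, 0.007]
wrist_force: [-5.5, 8.5, 29.0]
opening: 15.1
finger_force: 207.2
t 17.95 pos [516.2 -30.8 195.1] a 88.9 shift [ 6.2 -3.5  6.9] n 1 turn -0.1 j [-0.55  0.22  0.62  1.92 -0.17  1.04  1.7 ] F [-5.5  8.5 29. ] op 15.1
```

View pics/s2.png

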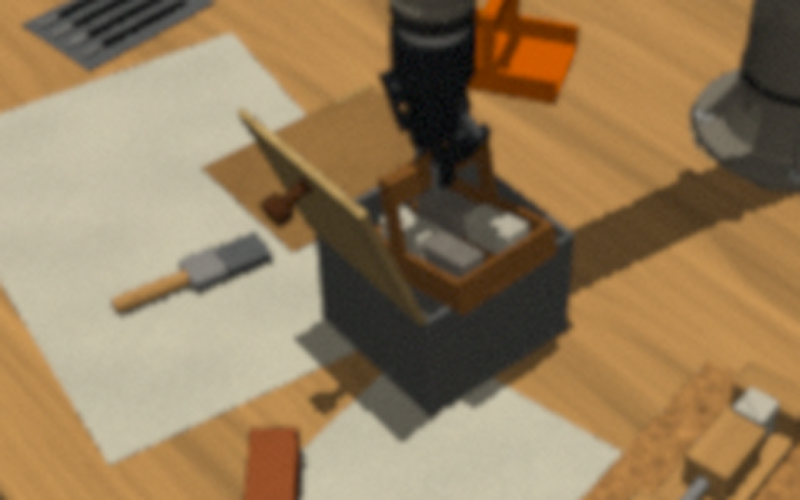

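```bash
python3 -m creep '[[[0,7,-7,0],[0,7,-7,0],[0,8,-6,0],[0,8,-6,0],[0,0,0,0]]]'
python3 -m creep '[[[0,0,0.5,0],[0,0,0,0]]]'
python3 -m creep '[[[0,-4,3,0],[0,-5,4,0],[0,-5,5,0],[0,-5,4,0],[0,0,0,0]]]' 21 40
python3 - <<'E'
from h import *
plan(510,-25,198,89)
p,w=shot("scene"); save("s3.png",cv2.resize(p[130:280,180:420],(800,500),interpolation=cv2.INTER_CUBIC))
E
```

```text
clock: 18.5
tcp_pos: [509.8, -4.7, 213.1]
ee_rot: [0.008, 1.0, 0.001, -0.0]
wrist_force: [0.3, 0.1, -7.7]
opening: 15.0
finger_force: 80.2
clock: 18.7
tcp_pos: [509.1, -6.7, 211.6]
ee_rot: [0.009, 1.0, -0.0, -0.001]
wrist_force: [-0.7, -0.2, -7.5]
opening: 14.9
finger_force: 80.3
clock: 19.2
tcp_pos: [510.4, -26.5, 197.5]
ee_rot: [0.01, 1.0, 0.0, 0.001]
wrist_force: [-0.8, -4.9, 5.6]
opening: 20.9
finger_force: 16.9
t 19.2 pos [510.4 -26.5 197.5] a 88.8 shift [ 0.4  1.5 -0.5] n 1 turn -0.2 j [-0.57  0.21  0.62  1.92 -0.14  1.05  1.66] F [-0.8 -4.9  5.6] op 20.9
```

View pics/s3.png

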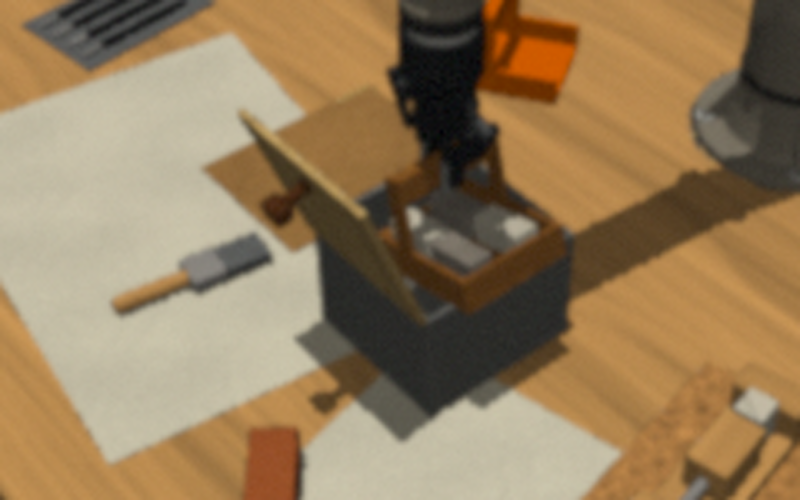

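```bash
python3 -m creep '[[[0,-3,3,0],[0,-3,4,0],[0,-3,4,0],[0,0,0,0]]]' 24
python3 -m creep '[[[0,-3,4,0],[0,-4,6,0],[0,-4,6,0],[0,0,0,0]]]' 27
python3 - <<'E'
from h import *
plan(510,-46,170.5,89)
p,w=shot("top")
m=(w[...,0]>430)&(w[...,0]<590)&(w[...,1]>-140)&(w[...,1]<75)
r=models.silhouettes("stone0","top")
for k in r[:6]:
    q=w[k["pixels"]]; q=q[~np.isnan(q[:,0])]; print(round(k["conf"],2),k["bbox"],np.round(np.median(q,0)) if len(q) else 0)
for x in(465,480,535,550):
    print(x,[(y,round(float(np.nanmedian(w[(abs(w[...,0]-x)<6)&(abs(w[...,1]-y)<5)][:,2])))) for y in range(-110,71,15) if ((abs(w[...,0]-x)<6)&(abs(w[...,1]-y)<5)).any()])
E
```

```text
clock: 19.65
tcp_pos: [510.2, -35.7, 185.7]
ee_rot: [0.009, 1.0, -0.001, 0.001]
wrist_force: [0.2, -4.2, 3.1]
opening: 23.7
finger_force: 10.8
clock: 20.05
tcp_pos: [509.1, -45.9, 168.8]
ee_rot: [0.009, 1.0, -0.0, -0.0]
wrist_force: [1.5, -4.1, -0.1]
opening: 27.2
finger_force: 8.4
t 20.05 pos [509.1 -45.9 168.8] a 88.9 shift [-0.9 -0.1 -1.7] n 1 turn -0.1 j [-0.53  0.25  0.62  1.95 -0.17  0.99  1.73] F [ 1.5 -4.1 -0.1] op 27.2
0.75 [288.6, 179.3, 304.6, 191.3] [534.  38. 164.]
0.42 [291.0, 204.5, 297.6, 214.8] [479.  43. 164.]
465 [(-80, 566), (-65, 567), (-50, 580), (-35, 584), (-20, 581), (-5, 568), (40, 164), (55, 148), (70, 156)]
480 [(-80, 566), (-65, 565), (-50, 571), (-35, 574), (-20, 570), (-5, 566), (40, 166), (55, 157), (70, 161)]
535 [(-95, 529), (-80, 537), (-65, 535), (-50, 536), (-35, 539), (-20, 543), (-5, 539), (25, 161), (40, 169), (55, 175), (70, 160)]
550 [(-50, 525), (-35, 526), (-20, 534), (-5, 529), (25, 161), (40, 169), (55, 175), (70, 157)]
```

```bash
python3 -m creep '[[[0,-2,5,0],[0,-2,5,0],[0,-3,5,0],[0,0,0,0]]]' 29
python3 -m creep '[[[0,-1,4,0],[0,-1,4,0],[0,0,0,0],[0,0,0,0]]]' 30
python3 - <<'E'
from h import *
plan(510,-55,147,89)
p,w=shot("top")
for x in(465,480,535,550):
    print(x,[(y,round(float(np.nanmedian(w[(abs(w[...,0]-x)<6)&(abs(w[...,1]-y)<5)][:,2])))) for y in range(-110,101,15) if ((abs(w[...,0]-x)<6)&(abs(w[...,1]-y)<5)).any()])
p,w=shot("wrist"); save("w5.png",p)
p,w=shot("scene"); save("s4.png",cv2.resize(p[130:280,180:420],(800,500),interpolation=cv2.INTER_CUBIC))
E
```

```text
clock: 20.55
tcp_pos: [508.8, -52.1, 154.0]
ee_rot: [0.009, 1.0, 0.0, -0.001]
wrist_force: [-0.1, -2.1, -1.8]
opening: 28.9
finger_force: 6.3
clock: 20.95
tcp_pos: [509.0, -54.3, 146.8]
ee_rot: [0.009, 1.0, 0.0, -0.0]
wrist_force: [-0.2, -4.4, -2.0]
opening: 29.7
finger_force: 3.3
t 20.95 pos [509.  -54.3 146.8] a 89.0 shift [-1.  -0.6 -0.2] n 1 turn -0.0 j [-0.5   0.28  0.62  1.97 -0.2   0.95  1.77] F [-0.2 -4.4 -2. ] op 29.7
465 [(-80, 545), (-65, 555), (-50, 565), (-35, 567), (-20, 561), (-5, 541), (40, 128), (55, 172), (70, 155), (85, 0), (100, 0)]
480 [(-95, 507), (-80, 545), (-65, 548), (-50, 555), (-35, 555), (-20, 547), (-5, 544), (25, 121), (40, 132), (55, 173), (70, 158), (85, 1), (100, 0)]
535 [(-95, 514), (-80, 510), (-65, 514), (-50, 515), (-35, 518), (-20, 523), (25, 119), (40, 132), (55, 172), (70, 157), (85, 2), (100, 1)]
550 [(-50, 504), (-35, 510), (-20, 513), (10, 109), (25, 119), (40, 131), (55, 171), (70, 157), (85, 2), (100, 1)]
```

View pics/w5.png

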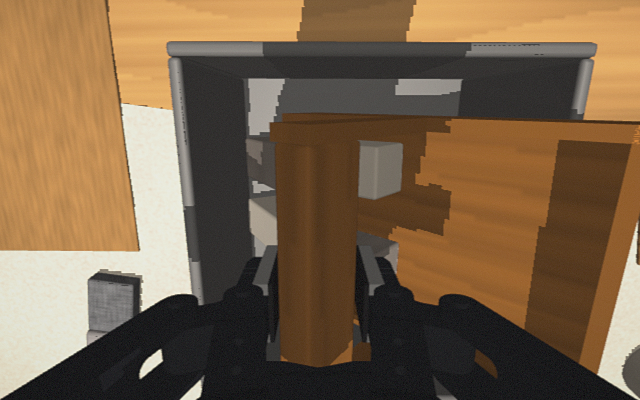

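```bash
python3 - <<'E'
from h import *
p,w=shot("wrist")
for u,v in[(262,155),(262,215),(262,180),(300,90),(370,170),(385,170),(398,170),(375,250),(392,250),(420,170),(460,140),(520,140),(620,130)]: print(u,v,np.round(w[v,u]),p[v,u])
E
```

```text
262 155 [474. -91.  49.] [74 66 63]
262 215 [517. -94.  46.] [174 162 145]
262 180 [492. -93.  47.] [79 74 68]
300 90 [431. -67.   5.] [80 81 79]
370 170 [475. -27. 108.] [123 116 106]
385 170 [475. -19. 106.] [120 111 100]
398 170 [478. -10.  95.] [116 111  99]
375 250 [521. -23. 104.] [72 68 60]
392 250 [524. -12.  98.] [133 123 113]
420 170 [478.   2.  96.] [126  83  41]
460 140 [460.  18. 109.] [142  91  44]
520 140 [459.  38. 127.] [146  93  44]
620 130 [452.  46. 170.] [146  97  50]
```

```bash
python3 -m creep '[[[0,7,-6.5,0],[0,8,-7,0],[0,0,0,0],[0,0,0,0]]]'
cat >> h.py <<'E'
def look():
    o=get_obs(); p,w=shot("wrist")
    for v in (150,170,240,260):
        print(v,[(int(u),*np.round(w[v,u]).astype(int).tolist(),int(p[v,u][0])-int(p[v,u][2])) for u in list(range(180,272,20))+list(range(375,640,20)) if w[v,u,0]==w[v,u,0]])
E
python3 - <<'E'
from h import *
plan(509,-54,147,89); look()
E
```

```text
clock: 21.55
tcp_pos: [509.6, -47.8, 162.2]
ee_rot: [0.011, 1.0, -0.005, 0.001]
wrist_force: [-3.4, -18.5, 6.5]
opening: 30.1
finger_force: 9.4
t 21.55 pos [509.6 -47.8 162.2] a 88.7 shift [ 0.5 -6.1 15.3] n 1 turn -0.3 j [-0.53  0.26  0.63  1.96 -0.17  0.97  1.73] F [ -3.4 -18.5   6.5] op 30.1
150 [(180, 462, -113, 135, 8), (200, 464, -109, 117, 2), (220, 469, -109, 80, 1), (240, 476, -110, 24, 2), (260, 471, -86, 68, 29), (375, 469, -14, 97, 62), (395, 468, -4, 103, 56), (415, 468, 6, 109, 63), (435, 467, 14, 116, 116), (455, 467, 23, 121, 115), (475, 466, 31, 126, 117), (495, 466, 38, 131, 114), (515, 465, 46, 135, 111), (535, 465, 52, 141, 111), (555, 464, 58, 145, 56), (575, 464, 65, 149, 54), (595, 460, 52, 176, 107), (615, 486, 203, -1, 122), (635, 485, 214, 6, 124)]
170 [(180, 472, -114, 135, 8), (200, 474, -109, 121, 5), (220, 481, -109, 84, 3), (240, 491, -110, 29, 4), (260, 484, -87, 69, 13), (375, 481, -14, 97, 57), (395, 480, -4, 103, 65), (415, 479, 6, 109, 67), (435, 478, 15, 116, 107), (455, 477, 24, 121, 107), (475, 476, 31, 128, 109), (495, 475, 39, 131, 107), (515,
[... 445 characters left out ...]
, 130, 107), (495, 511, 42, 134, 106), (515, 510, 50, 138, 106), (535, 507, 56, 145, 55), (555, 506, 63, 148, 60), (575, 495, 52, 174, 110), (595, 567, 200, 1, 14), (615, 567, 218, 1, 23), (635, 565, 231, 6, 130)]
260 [(180, 580, -180, 0, 26), (200, 520, -111, 132, 1), (220, 536, -111, 99, 4), (240, 559, -111, 49, 4), (260, 503, -71, 171, -2), (375, 499, -26, 181, 3), (395, 535, -2, 105, 111), (415, 531, 8, 113, 106), (435, 529, 18, 118, 112), (455, 526, 27, 124, 117), (475, 524, 35, 130, 118), (495, 521, 42, 136, 117), (515, 519, 50, 141, 106), (535, 517, 57, 145, 53), (555, 516, 64, 148, 53), (575, 503, 53, 176, 104), (595, 587, 205, -1, 20), (615, 587, 222, 2, 17), (635, 587, 240, 1, 22)]
```

```bash
python3 -m creep '[[[0,0,-5,0],[0,0,-5,0],[0,0,0,0],[0,0,0,0]]]'
python3 - <<'E'
from h import *
plan(509,-54,147,89); look()
E
```

```text
clock: 22.0
tcp_pos: [509.5, -43.3, 171.4]
ee_rot: [0.01, 1.0, -0.002, 0.001]
wrist_force: [-0.7, -10.7, 1.7]
opening: 30.5
finger_force: 5.5
t 22.0 pos [509.5 -43.3 171.4] a 88.9 shift [  0.3 -10.6  24.4] n 1 turn -0.1 j [-0.54  0.25  0.63  1.95 -0.17  1.    1.72] F [ -0.7 -10.7   1.7] op 30.5
150 [(180, 463, -112, 135, 11), (200, 466, -110, 111, 0), (220, 471, -109, 72, 5), (240, 478, -109, 15, 18), (260, 468, -78, 100, 19), (375, 469, -10, 105, 62), (395, 468, 1, 112, 61), (415, 468, 11, 117, 62), (435, 467, 20, 122, 119), (455, 467, 29, 126, 120), (475, 466, 37, 132, 120), (495, 466, 45, 137, 118), (515, 465, 52, 142, 118), (535, 465, 60, 145, 57), (555, 465, 66, 150, 59), (575, 461, 56, 176, 110), (595, 486, 199, 0, 120), (615, 486, 212, 6, 125), (635, 486, 230, 5, 128)]
170 [(180, 473, -113, 134, 9), (200, 477, -110, 115, 1), (220, 484, -110, 75, 5), (240, 495, -110, 15, 4), (260, 480, -79, 98, 20), (375, 480, -9, 106, 63), (395, 480, 1, 112, 63), (415, 479, 11, 117, 55), (435, 478, 21, 123, 116), (455, 477, 29, 128, 114), (475, 476, 38, 133, 111), (495, 476, 46, 137, 113), (51
[... 446 characters left out ...]
 41, 135, 106), (495, 512, 49, 140, 110), (515, 511, 57, 144, 58), (535, 509, 64, 148, 61), (555, 498, 55, 175, 110), (575, 571, 197, -1, 16), (595, 570, 214, 2, 18), (615, 570, 231, 3, 126), (635, 569, 247, 6, 127)]
260 [(180, 584, -178, -1, 16), (200, 526, -110, 129, 5), (220, 543, -111, 92, 3), (240, 568, -111, 36, 6), (260, 502, -66, 182, 4), (375, 499, -22, 191, 1), (395, 535, 3, 113, 118), (415, 533, 14, 118, 108), (435, 531, 24, 124, 113), (455, 528, 33, 129, 118), (475, 526, 42, 135, 122), (495, 524, 50, 139, 122), (515, 522, 58, 144, 63), (535, 519, 65, 149, 60), (555, 508, 57, 174, 108), (575, 590, 199, 1, 15), (595, 591, 218, 1, 18), (615, 591, 237, 1, 21), (635, 592, 256, 1, 22)]
```

```bash
python3 -m creep '[[[0,10,0,0],[0,0,0,0],[0,0,0,0]]]'
python3 - <<'E'
from h import *
plan(509,-54,147,89); look()
E
```

```text
clock: 22.35
tcp_pos: [509.9, -41.9, 173.0]
ee_rot: [0.012, 1.0, -0.007, 0.001]
wrist_force: [-4.1, -25.9, 11.2]
opening: 29.9
finger_force: 12.9
t 22.35 pos [509.9 -41.9 173. ] a 88.6 shift [  0.7 -11.8  26.2] n 1 turn -0.4 j [-0.55  0.24  0.63  1.95 -0.15  1.    1.69] F [ -4.1 -25.9  11.2] op 29.9
150 [(180, 463, -111, 135, 12), (200, 466, -109, 111, 3), (220, 471, -109, 72, 3), (240, 479, -109, 13, 19), (260, 468, -76, 103, 28), (375, 469, -9, 108, 63), (395, 469, 2, 114, 61), (415, 468, 12, 118, 58), (435, 468, 21, 122, 101), (455, 468, 30, 128, 115), (475, 467, 38, 133, 118), (495, 467, 46, 138, 121), (515, 466, 53, 143, 121), (535, 466, 62, 144, 62), (555, 466, 68, 149, 63), (575, 462, 58, 176, 114), (595, 488, 198, 0, 121), (615, 488, 212, 4, 130), (635, 488, 227, 7, 129)]
170 [(180, 474, -113, 135, 10), (200, 477, -110, 114, 1), (220, 484, -109, 76, 2), (240, 495, -110, 18, 6), (260, 480, -77, 103, 26), (375, 481, -8, 107, 61), (395, 480, 2, 113, 66), (415, 479, 12, 118, 59), (435, 479, 22, 124, 108), (455, 478, 31, 129, 110), (475, 477, 39, 133, 117), (495, 477, 47, 138, 112
[... 451 characters left out ...]
 42, 135, 109), (495, 513, 50, 140, 115), (515, 512, 58, 145, 57), (535, 511, 66, 148, 63), (555, 500, 57, 175, 113), (575, 572, 194, 1, 15), (595, 572, 213, 1, 18), (615, 570, 227, 6, 123), (635, 571, 246, 5, 129)]
260 [(180, 585, -180, 0, 20), (200, 527, -110, 129, 1), (220, 544, -111, 93, -1), (240, 569, -111, 39, 1), (260, 502, -65, 184, 4), (375, 500, -20, 192, 1), (395, 535, 4, 115, 119), (415, 533, 14, 120, 107), (435, 530, 24, 127, 116), (455, 528, 34, 131, 115), (475, 527, 43, 136, 120), (495, 525, 51, 140, 121), (515, 523, 59, 145, 65), (535, 521, 67, 148, 63), (555, 509, 59, 175, 111), (575, 593, 199, -1, 20), (595, 592, 216, 2, 26), (615, 593, 236, 0, 21), (635, 592, 253, 2, 23)]
```

```bash
python3 -m creep '[[[0,-6,0,0],[0,0,-8,0],[0,0,-8,0],[0,0,0,0]]]' 24 60
python3 -m creep '[[[0,5,-6,0],[0,5,-6,0],[0,0,0,0]]]' 20
python3 -m creep '[[[0,10,-8,0],[0,10,-8,0],[0,0,-2,0],[0,0,0,0]]]' 5 80
python3 - <<'E'
from h import *
plan(509,-5,214,89); look()
E
```

```text
clock: 22.8
tcp_pos: [509.8, -35.8, 187.4]
ee_rot: [0.009, 1.0, -0.0, 0.001]
wrist_force: [-1.8, -6.7, 0.9]
opening: 24.2
finger_force: 8.6
clock: 23.1
tcp_pos: [510.1, -26.3, 199.7]
ee_rot: [0.009, 1.0, -0.001, 0.001]
wrist_force: [-1.4, -6.7, 5.4]
opening: 20.3
finger_force: 26.4
clock: 23.5
tcp_pos: [510.6, -3.1, 216.9]
ee_rot: [0.008, 1.0, 0.002, 0.001]
wrist_force: [-1.1, -0.6, 4.9]
opening: 14.4
finger_force: 80.1
t 23.5 pos [510.6  -3.1 216.9] a 89.1 shift [ 1.6 -1.9  2.9] n 1 turn 0.1 j [-0.62  0.19  0.62  1.9  -0.12  1.09  1.6 ] F [-1.1 -0.6  4.9] op 14.4
150 [(180, 466, -77, 164, 12), (200, 466, -66, 165, 11), (220, 467, -56, 164, 10), (240, 467, -44, 166, 6), (260, 467, -34, 165, 21), (375, 471, 33, 140, 63), (395, 471, 45, 140, 66), (415, 472, 57, 140, 133), (435, 472, 69, 141, 129), (455, 471, 80, 145, 45), (475, 468, 81, 170, 128), (495, 491, 176, 1, 119), (515, 492, 197, -1, 126), (535, 491, 213, 6, 133), (555, 491, 234, 5, 130), (575, 492, 253, 6, 129), (595, 490, 264, 17, 44), (615, 490, 279, 23, 75), (635, 487, 275, 49, 40)]
170 [(180, 477, -79, 164, 16), (200, 478,
[... 677 characters left out ...]
), (455, 523, 79, 161, 33), (475, 588, 166, 1, 19), (495, 588, 187, 1, 21), (515, 589, 210, 0, 14), (535, 589, 230, 1, 22), (555, 589, 252, 1, 24), (575, 590, 275, 0, 27), (595, 589, 295, 2, 21), (615, 591, 318, 0, 21), (635, 590, 338, 2, 28)]
260 [(180, 559, -111, 103, 20), (200, 530, -72, 167, 27), (220, 530, -60, 168, 31), (240, 531, -49, 167, 26), (260, 531, -37, 168, 29), (375, 545, 35, 140, 129), (395, 545, 48, 140, 128), (415, 545, 61, 141, 126), (435, 544, 74, 142, 126), (455, 535, 79, 163, 34), (475, 611, 168, 1, 18), (495, 612, 190, 1, 20), (515, 611, 211, 2, 21), (535, 612, 233, 2, 20), (555, 613, 256, 1, 23), (595, 612, 298, 3, 25), (615, 614, 322, 1, 25), (635, 614, 345, 0, 19)]
```

```bash
python3 -m creep '[[[0,0,-5,0],[0,0,-6,0],[0,0,0,0],[0,38,0,0],[0,0,0,0]]]'
python3 - <<'E'
from h import *
plan(509,35,214,89)
p,w=shot("wrist")
for v in (120,150,170,190,240,260):
    print(v,[(int(u),*np.round(w[v,u]).astype(int).tolist()) for u in range(60,272,14) if w[v,u,0]==w[v,u,0]])
E
```

```text
clock: 24.05
tcp_pos: [510.3, 39.1, 226.4]
ee_rot: [0.006, 1.0, 0.002, -0.001]
wrist_force: [-0.4, 1.4, -6.8]
opening: 14.5
finger_force: 79.2
t 24.05 pos [510.3  39.1 226.4] a 89.4 shift [ 1.2 -4.2 12.4] n 1 turn 0.4 j [-0.67  0.18  0.59  1.88 -0.12  1.12  1.52] F [-0.4  1.4 -6.8] op 14.5
120 [(60, 455, -217, 3), (74, 455, -203, 1), (88, 451, -108, 132), (102, 452, -109, 116), (116, 452, -109, 98), (130, 453, -109, 78), (144, 454, -109, 54), (158, 455, -108, 28), (172, 450, -37, 176), (186, 450, -30, 175), (200, 450, -23, 174), (214, 450, -15, 175), (228, 451, -8, 175), (242, 451, 0, 175), (256, 451, 7, 176), (270, 451, 15, 176)]
150 [(60, 485, -224, 1), (74, 485, -210, 1), (88, 470, -110, 134), (102, 472, -110, 120), (116, 474, -110, 103), (130, 476, -110, 83), (144, 479, -109, 62), (158, 478, -94, 68), (172, 466, -39, 174), (186, 466, -32, 174), (200, 466, -24, 175), (214, 466, -16, 175), (228, 466, -9, 176), (242, 466, -1, 175), (256, 467, 6, 175), (270, 466, 14, 177)]
170 [(60, 505, -227, 3), (74, 506, -213, 2), (88, 483, -112, 135), (102, 485, -109, 124), (116, 488, -110, 107),
[... 566 characters left out ...]
40 [(60, 582, -241, 4), (74, 584, -229, 0), (88, 584, -214, 0), (102, 533, -113, 133), (116, 538, -110, 121), (130, 546, -111, 101), (144, 554, -111, 80), (158, 564, -111, 55), (172, 576, -111, 24), (186, 519, -38, 173), (200, 519, -30, 173), (214, 519, -22, 172), (228, 520, -14, 172), (242, 520, -5, 172), (256, 520, 3, 172), (270, 520, 11, 171)]
260 [(60, 600, -236, 17), (74, 601, -222, 15), (88, 607, -216, 3), (102, 548, -114, 135), (116, 553, -110, 125), (130, 561, -111, 105), (144, 571, -111, 84), (158, 583, -112, 58), (172, 590, -105, 43), (186, 530, -38, 176), (200, 531, -30, 175), (214, 530, -21, 177), (228, 530, -13, 177), (242, 530, -5, 177), (256, 531, 3, 176), (270, 503, 20, 236)]
```

```bash
python3 -m creep '[[[1,-4,7,0],[0,0,6,0],[0,0,1,0],[0,0,0,0]]]'
python3 -m creep '[[[0,-5,1,0],[0,-8,2,0],[0,-9,3.5,0],[0,0,0,0]]]' 21 60
python3 -m creep '[[[0,-6,3,0],[0,-6,3,0],[0,0,0,0]]]' 24
python3 -m creep '[[[0,-6,5,0],[0,-7,5,0],[0,0,0,0]]]' 27
python3 -m creep '[[[0,-5,5,0],[0,-5,5,0],[0,0,0,0]]]' 29
python3 -m creep '[[[0,-4,4.5,0],[0,0,0,0],[0,0,0,0]]]' 29.7
python3 - <<'E'
from h import *
plan(509,-25.4,176.3,89)
p,w=shot("wrist")
for v in (120,150,170,190,240,260):
    print(v,[(int(u),*np.round(w[v,u]).astype(int).tolist()) for u in list(range(100,272,14))+list(range(375,600,30)) if w[v,u,0]==w[v,u,0]])
E
```

```text
clock: 24.5
tcp_pos: [509.8, 26.6, 218.0]
ee_rot: [0.01, 1.0, 0.001, -0.0]
wrist_force: [-13.0, -2.4, 28.1]
opening: 14.6
finger_force: 84.4
clock: 24.9
tcp_pos: [510.1, 6.0, 207.3]
ee_rot: [0.01, 1.0, 0.001, 0.001]
wrist_force: [-0.4, -0.6, 6.9]
opening: 21.0
finger_force: 17.6
clock: 25.2
tcp_pos: [508.8, -6.0, 200.3]
ee_rot: [0.01, 1.0, 0.0, -0.0]
wrist_force: [-0.2, -1.0, 0.9]
opening: 23.9
finger_force: 11.1
clock: 25.5
tcp_pos: [507.9, -19.6, 189.8]
ee_rot: [0.01, 1.0, -0.0, -0.001]
wrist_force: [-0.5, -1.3, -0.4]
opening: 27.0
finger_force: 7.8
clock: 25.8
tcp_pos: [508.1, -29.2, 180.0]
ee_rot: [0.01, 1.0, -0.0, -0.001]
wrist_force: [-0.5, -1.4, -1.5]
opening: 28.8
finger_force: 7.2
clock: 26.1
tcp_pos: [508.5, -32.4, 176.3]
ee_rot: [0.009, 1.0, -0.0, -0.0]
wrist_force: [-0.7, -0.9, -0.4]
opening: 29.6
finger_force: 4.7
t 26.1 pos [508.5 -32.4 176.3] a 89.0 shift [-0.4  7.  -0. ] n 1 turn -0.0 j [-0.55  0.24  0.62  1.95 -0.16  1.01  1.69] F [-0.7 -0.9 -0.4] op 29.6
120 [(100, 451, -221, 1), (114, 451, -209, 0), (128, 452, -196, 1), (142, 452, -185, 0), (156, 447, -113, 134), (
[... 1856 characters left out ...]
551, -111, 37), (240, 563, -107, 5), (254, 563, -93, 6), (268, 564, -80, 5), (375, 528, 5, 100), (405, 522, 21, 115), (435, 518, 35, 127), (465, 514, 47, 138), (495, 510, 59, 147), (525, 507, 69, 156), (555, 504, 78, 163), (585, 492, 69, 193)]
260 [(100, 581, -241, 6), (114, 583, -231, 1), (128, 584, -218, 0), (142, 584, -205, 0), (156, 585, -191, -1), (170, 585, -178, -1), (184, 527, -111, 128), (198, 538, -111, 105), (212, 551, -111, 77), (226, 567, -111, 41), (240, 583, -108, 6), (254, 501, -58, 187), (268, 497, -51, 195), (375, 498, -11, 195), (405, 535, 21, 115), (435, 530, 35, 128), (465, 525, 48, 138), (495, 521, 60, 148), (525, 517, 70, 156), (555, 514, 79, 165), (585, 500, 69, 195)]
```

```bash
cat >> h.py <<'E'
def stones(cams=("wrist","top","scene")):
    for n in cams:
        p,w=shot(n)
        for k in models.silhouettes("stone0",n)[:7]:
            q=w[k["pixels"]]; q=q[~np.isnan(q[:,0])]
            if len(q)>5: print(n,round(k["conf"],2),np.round(k["bbox"]).astype(int),len(q),np.round(np.median(q,0)),np.round(np.percentile(q,3,0)),np.round(np.percentile(q,97,0)))
E
python3 - <<'E'
from h import *
stones()
E
```

```text
wrist 0.91 [214 184 265 239] 2264 [520. -93.  65.] [ 512. -109.   12.] [538. -82.  66.]
wrist 0.87 [271 194 278 247] 401 [525. -65.  66.] [516. -68.  31.] [542. -62.  67.]
wrist 0.7 [251 131 278 175] 1027 [472. -67.  78.] [459. -76.  70.] [485. -58.  85.]
wrist 0.57 [222 136 264 179] 1519 [478. -89.  67.] [ 465. -100.   28.] [494. -78.  69.]
scene 0.63 [305 194 308 212] 39 [483. -87.  67.] [468. -99.  35.] [492. -77.  72.]
scene 0.61 [312 198 326 207] 124 [485. -33.  92.] [464. -65.  65.] [490. -19. 106.]
```

```bash
python3 -m creep '[[[0,8,-6,0],[0,8,-6,0],[0,0,0,0]]]' 27
python3 -m creep '[[[0,6,-5,0],[0,7,-5.5,0],[0,0,0,0]]]' 23
python3 -m creep '[[[0,5,-3,0],[0,6,-4,0],[0,0,0,0]]]' 20
python3 -m creep '[[[0,10,-5,0],[0,11,-5,0],[0,0,-2,0],[0,0,0,0]]]' 5 80
python3 -m creep '[[[0,0,-5,0],[0,0,-6,0],[0,0,0,0],[0,0,0,0]]]'
python3 - <<'E'
from h import *
plan(510,60,226,89); stones()
E
```

```text
clock: 26.75
tcp_pos: [509.2, -22.8, 190.7]
ee_rot: [0.01, 1.0, -0.004, 0.001]
wrist_force: [-5.2, -13.6, 8.6]
opening: 27.2
finger_force: 13.4
clock: 27.05
tcp_pos: [509.7, -12.7, 203.2]
ee_rot: [0.011, 1.0, -0.005, 0.001]
wrist_force: [-8.2, -18.3, 22.4]
opening: 23.6
finger_force: 23.6
clock: 27.35
tcp_pos: [510.2, -1.9, 211.6]
ee_rot: [0.012, 1.0, -0.005, 0.001]
wrist_force: [-11.8, -18.7, 31.6]
opening: 20.4
finger_force: 24.8
clock: 27.75
tcp_pos: [511.7, 25.6, 222.9]
ee_rot: [0.01, 1.0, -0.001, 0.003]
wrist_force: [-8.1, -6.5, 24.4]
opening: 14.3
finger_force: 82.3
clock: 28.15
tcp_pos: [509.1, 29.4, 228.1]
ee_rot: [0.008, 1.0, 0.0, -0.001]
wrist_force: [-0.1, 0.5, -4.3]
opening: 14.7
finger_force: 78.3
t 28.15 pos [509.1  29.4 228.1] a 89.1 shift [-0.4 30.6  2.1] n 1 turn 0.1 j [-0.67  0.17  0.6   1.88 -0.11  1.12  1.52] F [-0.1  0.5 -4.3] op 14.7
wrist 0.87 [156 131 191 167] 1192 [478. -95.  65.] [ 465. -108.   41.] [493. -83.  67.]
wrist 0.69 [161 175 195 221] 1222 [522. -97.  65.] [ 512. -110.   21.] [539. -83.  67.]
wrist 0.25 [  3   3 100 226] 18141 [ 455. -247.    2.] [ 351. -299.    1.] [ 554. -209.    4.]
wrist 0.17 [122 319 344 375] 869 [607. -65. 161.] [ 596. -116.  136.] [610.  47. 175.]
top 0.65 [343 189 356 203] 153 [522. -95.  65.] [ 513. -108.   18.] [539. -82.  69.]
top 0.51 [344 205 352 222] 163 [476. -94.  64.] [ 466. -108.    8.] [495. -83.  69.]
top 0.49 [336 216 340 223] 24 [476. -64.  34.] [460. -68.  32.] [484. -60.  36.]
```

```bash
python3 -m creep '[[[0,0,-15,0],[0,0,-15,0],[3,-15,0,0],[6,-30,0,0],[8,-41,0,0]]]'
python3 -m creep '[[[8,-41,0,0],[8,-41,0,0],[8,-41,0,0],[8,-41,0,0],[7,-40,0,0]]]'
python3 -m creep '[[[3,-25,0,0],[1,-12,0,0],[0,0,0,8.2],[0,0,0,8.2],[0,0,0,8.2]]]'
python3 -m creep '[[[0,0,0,8.2],[0,0,0,8.2],[0,0,0,8.2],[0,0,0,8.2],[0,0,0,8.2]]]'
python3 -m creep '[[[0,0,0,8.2],[0,0,0,7.2],[0,0,0,0]]]'
python3 - <<'E'
from h import *
plan(443,-297,81,8); stones()
p,w=shot("top"); save("top3.png",cv2.resize(p[85:285,260:480],(660,600),interpolation=cv2.INTER_CUBIC))
for n in("top",):
    for k in models.silhouettes("card_sheet",n)[:2]:
        q=w[k["pixels"]]; print(k["conf"],rect(w,k["pixels"],-3,9))
E
```

```text
clock: 28.95
tcp_pos: [490.6, -57.1, 258.0]
ee_rot: [0.007, 1.0, 0.0, -0.0]
wrist_force: [0.4, -0.3, -3.5]
opening: 14.3
finger_force: 78.4
clock: 29.45
tcp_pos: [446.4, -262.8, 258.2]
ee_rot: [0.009, 1.0, 0.0, -0.0]
wrist_force: [1.0, -0.7, -3.8]
opening: 14.3
finger_force: 78.3
clock: 29.95
tcp_pos: [442.2, -298.2, 257.9]
ee_rot: [0.225, 0.974, -0.0, -0.001]
wrist_force: [0.4, 0.2, -4.2]
opening: 14.3
finger_force: 78.4
clock: 30.45
tcp_pos: [442.3, -297.9, 258.0]
ee_rot: [0.552, 0.834, -0.0, -0.001]
wrist_force: [-0.5, 0.5, -3.8]
opening: 14.6
finger_force: 78.4
clock: 30.75
tcp_pos: [442.6, -297.7, 258.0]
ee_rot: [0.656, 0.754, -0.001, -0.001]
wrist_force: [0.2, 0.2, -4.4]
opening: 14.2
finger_force: 78.4
t 30.75 pos [ 442.6 -297.7  258. ] a 7.9 shift [  0.7   0.8 177. ] n 4 turn -0.1 j [-0.4   0.33  1.14  1.8  -0.32  1.22  0.97] F [ 0.2  0.2 -4.4] op 14.2
top 0.77 [320 215 337 224] 243 [473. -41.  34.] [460. -66.  17.] [487. -13.  37.]
top 0.74 [343 205 353 222] 146 [476. -95.  65.] [ 466. -108.   13.] [494. -84.  69.]
top 0.59 [326 190 341 203] 172 [525. -54.  65.] [516. -68.   6.] [541. -39.  68.]
top 0.51 [342 189 356 205] 147 [522. -95.  65.] [ 513. -108.   16.] [540. -83.  69.]
scene 0.56 [308 207 326 221] 125 [483. -47.  33.] [463. -73.   5.] [492. -23.  39.]
scene 0.55 [298 197 309 212] 120 [485. -88.  56.] [ 470. -106.   24.] [498. -82.  70.]
0.59 (array([ 444., -262.]), array([116., 243.]), 89.6, 2410, array([ 421., -244.,    3.]))
```

View pics/top3.png

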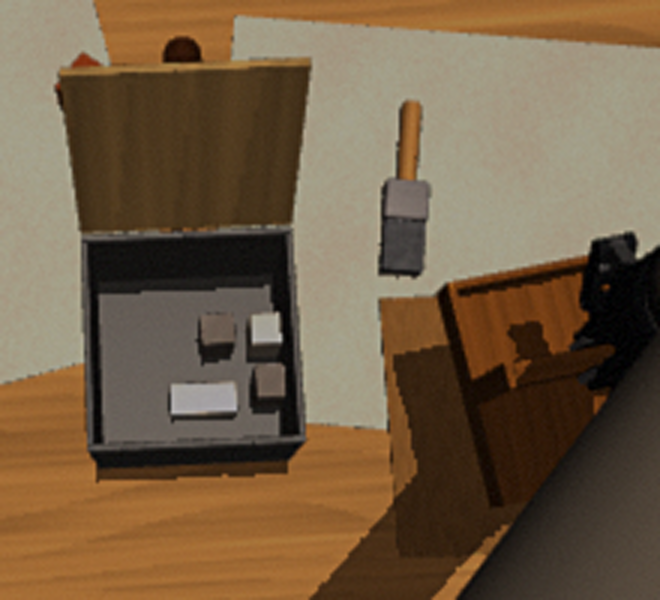

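```bash
python3 -m creep '[[[0,0,30,0],[0,0,40,0],[0,0,40,0],[0,0,30,0],[0,0,16,0]]]'
python3 -m creep '[[[0,0,8,0],[0,0,2,0],[0,0,0,0]]]'
python3 -m creep '[[[0,0,2,0],[0,0,1,0],[0,0,0,0]]]'
python3 -m creep '[[[0,0,2,0],[0,0,1,0],[0,0,0,0]]]'
```

```text
clock: 31.65
tcp_pos: [442.7, -296.0, 100.2]
ee_rot: [0.656, 0.755, -0.0, -0.002]
wrist_force: [-0.8, -0.0, -2.7]
opening: 14.5
finger_force: 78.4
clock: 31.95
tcp_pos: [444.5, -297.9, 93.9]
ee_rot: [0.656, 0.755, 0.0, 0.001]
wrist_force: [-0.4, -0.7, -2.9]
opening: 14.2
finger_force: 78.5
clock: 32.25
tcp_pos: [446.5, -297.4, 92.0]
ee_rot: [0.656, 0.755, 0.001, 0.002]
wrist_force: [1.3, 3.7, 6.0]
opening: 14.0
finger_force: 80.5
clock: 32.55
tcp_pos: [446.9, -297.0, 91.4]
ee_rot: [0.656, 0.755, 0.003, 0.001]
wrist_force: [-3.5, 10.7, 26.8]
opening: 14.4
finger_force: 83.5
```

```bash
python3 -m creep '[[[0,0,-3,0],[0,0,0,0]]]'
python3 -m creep '[[[0,0,0,0],[0,0,0,0],[0,0,0,0],[0,0,0,0]]]' 60
python3 -m creep '[[[0,0,-20,0],[0,0,-40,0],[0,0,-50,0],[0,0,-50,0],[0,0,-50,0]]]'
python3 -m creep '[[[0,0,-30,0],[0,0,-30,0],[0,0,-20,0],[0,0,0,0],[0,0,0,0]]]' 0
python3 - <<'E'
from h import *
p,w=shot("wrist")
m=(w[...,0]>300)&(w[...,0]<600)&(w[...,1]<-180)
print("bar",rect(w,m,105,118),"wall",rect(w,m,29,39)); 
pt,wt=shot("scene")
b=lambda x0,x1,y0,y1:(wt[...,0]>x0)&(wt[...,0]<x1)&(wt[...,1]>y0)&(wt[...,1]<y1)
m=b(590,720,-125,60); q=wt[m]; q=q[q[:,2]>150]; A=np.c_[q[:,2],q[:,1],np.ones(len(q))]; c=np.linalg.lstsq(A,q[:,0],rcond=None)[0]; print("lid x=",c, q[:,2].max(),q[:,0].max())
plan(690,-31,330,8)
for k in models.pinpoint("lid_handle","scene")[:2]:
    u,v=map(int,k["pixel"]); print(k["conf"],u,v,wt[v,u])
E
```

```text
clock: 32.75
tcp_pos: [446.4, -297.4, 92.0]
ee_rot: [0.656, 0.755, 0.002, 0.002]
wrist_force: [1.9, 3.2, 7.7]
opening: 14.8
finger_force: 80.7
clock: 33.15
tcp_pos: [443.6, -297.4, 89.6]
ee_rot: [0.656, 0.755, -0.0, 0.0]
wrist_force: [0.4, -0.1, -0.2]
opening: 60.1
finger_force: 0.0
clock: 33.65
tcp_pos: [443.2, -297.3, 301.4]
ee_rot: [0.656, 0.754, -0.0, -0.0]
wrist_force: [2.1, 0.9, -0.8]
opening: 60.1
finger_force: 0.0
clock: 34.15
tcp_pos: [443.6, -297.2, 379.2]
ee_rot: [0.656, 0.755, 0.0, -0.0]
wrist_force: [-0.1, 0.2, -0.8]
opening: -0.4
finger_force: 0.0
bar (array([ 447., -292.]), array([ 17., 120.]), 7.8, 1424, array([ 446., -287.,  112.])) wall (array([ 447., -292.]), array([170., 120.]), 7.6, 1582, array([ 486., -282.,   36.]))
lid x= [ 3.80029727e-01 -3.16660546e-03  5.56193952e+02] 309.72131320319033 701.5428743028115
t 34.25 pos [ 443.3 -296.7  378.3] a 8.0 shift [228.8 281.3  48.2] n 8 turn -0.0 j [-0.48  0.24  1.21  1.6  -0.22  1.46  0.88] F [ 0.2 -0.6  0.4] op 0.0
0.92 262 196 [698.12077957 -23.59029737 264.25639838]
0.17 331 314 [714.30718827 283.64965987  51.62323192]
```

```bash
python3 -m creep '[[[20,24,0,0],[30,35,0,0],[30,35,0,0],[30,35,0,0],[30,35,0,0]]]'
python3 -m creep '[[[30,35,0,0],[30,35,0,0],[30,35,0,0],[25,30,0,0],[15,18,0,0]]]'
python3 -m creep '[[[0,0,0,8],[0,0,0,0],[0,0,0,0]]]'
python3 - <<'E'
from h import *
plan(722,15,275,0)
E
```

```text
clock: 34.8
tcp_pos: [587.5, -134.0, 378.5]
ee_rot: [0.656, 0.755, -0.0, -0.001]
wrist_force: [0.9, -0.1, -0.1]
opening: -0.1
finger_force: 0.0
clock: 35.3
tcp_pos: [721.9, 18.5, 376.8]
ee_rot: [0.654, 0.756, -0.001, -0.001]
wrist_force: [-0.4, 0.3, -0.4]
opening: 0.2
finger_force: 0.0
clock: 35.6
tcp_pos: [719.9, 13.4, 378.8]
ee_rot: [0.707, 0.707, -0.001, -0.0]
wrist_force: [-0.9, -0.0, -0.7]
opening: 0.1
finger_force: 0.0
t 35.6 pos [719.9  13.4 378.8] a 0.1 shift [  1.7   2.3 103.8] n 3 turn 0.1 j [-0.6   0.66  1.03  1.11 -0.56  1.64  0.28] F [-0.9 -0.  -0.7] op 0.1
```

```bash
python3 -m creep '[[[1,2,34,0],[0,0,40,0],[0,0,30,0],[0,0,0,0]]]'
python3 -m creep '[[[0,-15,0,0],[0,-15,0,0],[0,-12,0,0],[0,-12,0,0],[0,0,0,0]]]'
python3 -m creep '[[[0,-12,0,0],[0,-12,0,0],[0,-12,0,0],[0,-10,0,0],[0,0,0,0]]]'
python3 - <<'E'
from h import *
plan(583,15,275,0)
E
```

```text
clock: 36.0
tcp_pos: [719.4, 15.7, 270.9]
ee_rot: [0.707, 0.707, -0.002, -0.004]
wrist_force: [-1.5, 0.4, -0.6]
opening: -0.1
finger_force: 0.0
clock: 36.5
tcp_pos: [668.3, 14.2, 278.8]
ee_rot: [0.707, 0.707, 0.002, 0.001]
wrist_force: [0.5, -0.4, 0.6]
opening: -0.2
finger_force: 0.0
clock: 37.0
tcp_pos: [622.2, 14.8, 277.5]
ee_rot: [0.707, 0.707, 0.001, 0.0]
wrist_force: [-0.8, 0.2, 4.2]
opening: 0.2
finger_force: 1.9
t 37.0 pos [622.2  14.8 277.5] a -0.0 shift [  0.1 -39.2   2.5] n 1 turn -0.0 j [-0.84  0.53  1.11  1.56 -0.49  1.35  0.32] F [-0.8  0.2  4.2] op 0.2
```

```bash
python3 -m creep '[[[0,-13,0,0],[0,-13,1,0],[0,-13,1.5,0],[0,-12,3,0],[0,-12,3,0]]]'
python3 -m creep '[[[0,-12,4,0],[0,-11,6,0],[0,-11,6,0],[0,-11,7,0],[0,0,0,0]]]'
python3 - <<'E'
from h import *
plan(513,15,246,0)
p,wt=shot("top")
m=(wt[...,1]>-110)&(wt[...,1]<-50)&(wt[...,0]>400)&(wt[...,0]<700); q=wt[m]; q=q[q[:,2]>140]; print(len(q),np.round(np.percentile(q,[2,50,98],0)))
E
```

```text
clock: 37.5
tcp_pos: [559.8, 15.3, 267.5]
ee_rot: [0.707, 0.707, 0.001, 0.001]
wrist_force: [2.0, 0.7, -0.3]
opening: -0.3
finger_force: 0.7
clock: 38.0
tcp_pos: [512.9, 15.2, 243.6]
ee_rot: [0.707, 0.707, -0.001, -0.001]
wrist_force: [-0.0, 0.1, 0.1]
opening: 0.1
finger_force: 0.0
t 38.0 pos [512.9  15.2 243.6] a -0.0 shift [-0.2  0.1 -2.4] n 1 turn -0.0 j [-1.12  0.35  1.25  1.86 -0.35  1.19  0.25] F [-0.   0.1  0.1] op 0.1
1088 [[ 475. -109.  146.]
 [ 527.  -80.  221.]
 [ 598.  -51.  269.]]
```

```bash
python3 -m creep '[[[0,-9,9,0],[0,-9,9,0],[0,-8,10,0],[0,-7,12,0],[0,-6,12,0]]]'
python3 -m creep '[[[0,-6,12,0],[0,-3,10,0],[0,-3,10,0],[0,-2,10,0],[0,0,0,0]]]'
python3 -m creep '[[[0,0,4,0],[0,0,2,0],[0,0,0,0]]]'
python3 - <<'E'
from h import *
plan(460,15,143,0)
E
```

```text
clock: 38.55
tcp_pos: [475.2, 15.3, 191.6]
ee_rot: [0.707, 0.707, 0.0, 0.0]
wrist_force: [0.9, 0.3, 1.1]
opening: 0.1
finger_force: 0.4
clock: 39.05
tcp_pos: [459.8, 15.2, 148.9]
ee_rot: [0.707, 0.707, -0.001, -0.001]
wrist_force: [-0.2, 0.0, 0.4]
opening: 0.1
finger_force: 0.0
clock: 39.35
tcp_pos: [461.4, 15.2, 144.2]
ee_rot: [0.707, 0.707, 0.0, 0.0]
wrist_force: [0.3, 0.1, -0.1]
opening: 0.2
finger_force: 0.0
t 39.35 pos [461.4  15.2 144.2] a -0.0 shift [-0.2 -1.4  1.2] n 1 turn -0.0 j [-1.12  0.36  1.2   2.09 -0.41  0.96  0.3 ] F [ 0.3  0.1 -0.1] op 0.2
```

```bash
python3 -m creep '[[[0,0,1.5,0],[0,0,0,0]]]'
python3 -m creep '[[[0,0,1.5,0],[0,0,0,0]]]'
python3 -m creep '[[[0,0,1,0],[0,0,0,0]]]'
```

```text
clock: 39.55
tcp_pos: [461.7, 15.3, 143.5]
ee_rot: [0.707, 0.707, 0.0, -0.0]
wrist_force: [-2.0, 0.2, 4.9]
opening: -0.1
finger_force: 3.3
clock: 39.75
tcp_pos: [461.7, 15.3, 143.3]
ee_rot: [0.707, 0.707, 0.0, -0.001]
wrist_force: [-7.7, 1.2, 22.1]
opening: -0.2
finger_force: 10.6
clock: 39.95
tcp_pos: [461.8, 15.3, 143.2]
ee_rot: [0.707, 0.707, 0.001, -0.002]
wrist_force: [-9.1, 0.2, 29.9]
opening: -0.2
finger_force: 15.4
```

```bash
python3 -m creep '[[[0,0,-10,0],[0,0,-30,0],[0,0,-40,0],[0,0,-40,0],[0,0,-30,0]]]'
python3 -m creep '[[[30,0,0,0],[45,0,0,0],[45,0,0,0],[30,0,0,0],[0,0,0,0]]]'
python3 - <<'E'
from h import *
p,w=shot("scene"); pt,wt=shot("top")
for n,ww in(("scene",w),("top",wt)):
    b=lambda x0,x1,y0,y1:(ww[...,0]>x0)&(ww[...,0]<x1)&(ww[...,1]>y0)&(ww[...,1]<y1)
    q=ww[b(425,595,-110,-60)]; q=q[(q[:,2]>125)&(q[:,2]<180)]; A=np.c_[q[:,:2],np.ones(len(q))]; print(n,"lid slope",np.linalg.lstsq(A,q[:,2],rcond=None)[0][:2], np.median(q[:,2]))
    m=b(300,600,170,430); print("clamp",rect(ww,m,55,75)[:3]); print("tray",rect(ww,b(300,600,-420,-180),29,39)[:3])
for t in("jar","brush","seal_block"):
    for n,ww in(("scene",w),("top",wt)):
        for k in models.silhouettes(t,n)[:1]:
            q=ww[k["pixels"]]; q=q[~np.isnan(q[:,0])]; print(t,n,round(k["conf"],2),np.round(np.median(q,0)))
st()
E
```

```text
clock: 40.45
tcp_pos: [461.2, 15.4, 286.4]
ee_rot: [0.708, 0.707, -0.002, 0.001]
wrist_force: [-1.2, 1.9, 0.4]
opening: -0.1
finger_force: 0.0
clock: 40.95
tcp_pos: [458.7, 172.2, 284.4]
ee_rot: [0.703, 0.711, -0.001, -0.001]
wrist_force: [0.1, 0.2, -0.3]
opening: -0.3
finger_force: 0.0
scene lid slope [0.00508668 0.00318687] 143.64914474535624
clamp (array([461., 293.]), array([224.,  69.]), 10.2)
tray (array([ 450., -291.]), array([176., 126.]), 6.2)
top lid slope [ 0.00277747 -0.00250366] 143.40388990249693
clamp (array([422., 260.]), array([136.,  26.]), 6.3)
tray (array([ 448., -292.]), array([170., 122.]), 8.0)
jar scene 0.71 [704. 274.  64.]
jar top 0.98 [683. 257.  71.]
brush scene 0.76 [ 654. -243.   17.]
brush top 0.96 [ 645. -244.   18.]
seal_block scene 0.92 [774.  46.  44.]
seal_block top 0.71 [759.  32.  44.]
41.35 [459.4 165.4 284.7] [[-0.0, 1.0, -0.004], [1.0, 0.0, 0.002], [0.002, -0.004, -1.0]] [-1.58  0.19  1.31  1.85 -0.19  1.25 -0.21] 0.2832623995821349 [ 1.4 -0.5  0.6]
```

Lid is flat, and everything else is in place.

```bash
python3 -c "
from station import ticket
print(ticket.finish_job())"
```

```text
the job is handed in; nothing more can be done
None
```

The job is done and handed in at about 41 s: the clamp is on the cork mat, all four stones are in the bin, the empty tray stands upright on its sheet, the lid is shut flat, and the jar, brush and reddish block were not moved.

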